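Load the heater blocks from the bench and the storage bay

TASK

Stand each of the three steel canisters (round, square, oblong) upright on the floor of the heater-block well that has its outline. The square canister is shut in behind the brown bottle: stand the bottle on the cork mat, put the square canister into its well, and only then put the bottle back upright in the middle of its ring on the bay. Do not tip over any canister or the bottle, and leave everything released and at rest.

Things in the scene. Friction and masses are not known exactly. Their poses are not given: they have to be found in the camera images.
- can_round: Round canister, 56 mm diameter. Flat lid with nothing to hold; plain steel, 70 mm high, about 0.2 kg, upright. Origin: centre of the underside; z up.
- can_square: Square canister, 50 x 50 mm (sides along its x, y). Flat lid with nothing to hold; plain steel, 70 mm high, about 0.2 kg, upright. Origin: centre of the underside; z up. Starts on the bay's 4 mm plate, 62 mm to +x of the bay's origin, 11 mm from either side wall: grip it across the bay's x direction, once the bottle (9 mm in front) is gone. Its x is within 0.06 rad of the bay's x.
- can_oblong: Oblong canister, 44 mm along its x, 84 mm along its y: grip it across x. Flat lid with nothing to hold; plain steel, 70 mm high, about 0.2 kg, upright. Origin: centre of the underside; z up.
- bottle: Brown glass bottle, closed: body 56 mm diameter up to 80 mm, shoulder, then a black cap of 38 mm diameter from 97 to 128 mm height, by which it is gripped; 0.3 kg. Origin: centre of the underside; z up. It starts on the ring of the bay.
- bay: Fixed aluminium storage bay. Origin: underside, below the centre of the bottle's ring (black, 66 mm diameter); +x: from ring to square canister, away from the robot. Base plate 4 mm thick, x -45 to 140 mm, 90 mm wide. Side walls: inner faces y = -36 and 36 mm, 6 mm thick, x 35 to 120 mm, top 84 mm above bench. End stop at x 138 mm, 16 mm high.
- mat: Fixed square cork mat, 100 x 100 mm, 4 mm thick, on the bench, empty at the start. Origin: centre of its underside. It stands in any of four places shared with the heater blocks.
- well_round: Fixed grey heater block, 100 x 100 mm, 36 mm high, with one well, round (72 mm diameter), 30 mm deep (flat dark floor 6 mm above the bench), 8 mm wider all round than its canister. Origin: centre of the underside, on the well axis; z up. Stands in any of four places shared with the other blocks and the mat.
- well_square: Fixed grey heater block, 94 x 94 mm, 36 mm high, with one well, square (66 x 66 mm), 30 mm deep (flat dark floor 6 mm above the bench), 8 mm wider all round than its canister. Origin: centre of the underside, on the well axis; z up. The well's sides lie along its x and y. Stands in any of four places shared with the other blocks and the mat.
- well_oblong: Fixed grey heater block, 84 x 124 mm, 36 mm high, with one well, oblong (60 mm along its x, 100 mm along its y), 30 mm deep (flat dark floor 6 mm above the bench), 8 mm wider all round than its canister. Origin: centre of the underside, on the well axis; z up. The canister's long side must lie along the block's y, either way round. Stands in any of four places shared with the other blocks and the mat.
There are look-alikes about, which are no part of the job. Of the things that look like the mat, take the one that is farthest to the robot's left at the start.

How it is judged:
By the outcome, as a careful person would: the job done as asked, in the order asked, and still so for the second after the job is handed in, with the robot touching nothing.
It also fails if it takes over 120 s, if anything falls off the work surface, if the arm or the gripper's body presses on something with over 40 N, if the wrist force passes 120 N, or if a joint passes its speed limit or range.

ROBOT

A 6-joint arm with a two-finger parallel gripper is mounted at the origin on the work surface. World frame = base frame: x ahead of the robot, y to its left, z up, the work surface at z = 0. Lengths are in m, angles in degrees, forces in N, time in s.
With the tool pointing down it reaches from about 0.35 to 0.8 m from the base axis. Payload 7.3 kg.
Tool frame: the origin (TCP) lies on the centre line of the jaws, within the pads' length; the fingertips stand 22 mm ahead of it and the grasp point (between the pads) lies 3 mm ahead of it (ctrl.tcp_to_tips is the x of the fingertips in the tool frame, in m); x points along the fingers, y is the direction in which the jaws open and shut, and the axes are right-handed (so a half turn about x gives the same grasp; the last joint's range is limited). The gripper opens to 85 mm and grips with 20 to 120 N. Pads are 22 mm wide; open, the fingers measure 114 mm over their backs; the gripper's body (76 mm by 85 mm) begins 54 mm behind the grasp point. The pads swing forward as they close: fully open they stand 13 mm farther back than shut.
Start: joints at [-80.959, 19.595, 87.324, -0, 73.075, -8.365], TCP at [0.157, -0.501, 0.253] pointing down, gripper open.
Joint ranges: [-145.02, 145.02], [-44.19, 115.74], [2.07, 154.8], [-57.11, 237.11], [16.16, 152.29], [-177.93, 177.93]. Speed limits (degrees/s): [147.25, 147.25, 180, 180, 180, 180].

INTERFACE

Orientations are given as a 3x3 rotation matrix whose columns are the frame's x, y, z axes.
In Python, from cell import ctrl gives the robot as it stands. The module is installed in compiled form; this text tells all that it offers.
- The arm moves only by the tool jog_arm, never from a script. Its argument "increments" is text: rows parted by semicolons, each of 7 numbers parted by spaces: the shift along the world's x, y, z in cm, then the turn, a rotation vector about the world's x, y, z in rad, then the closure, from -1 (fully open) to 1 (shut). In form: x y z ax ay az grip; .... A call has 1 to 12 rows; each row is the pose to reach, as a shift and turn from the pose commanded when the call began; what a row does not reach only later rows make up. A row lasts 1/8 s, in which the tool goes at most 62.5 mm and 10.7 degrees, less where a joint would pass 70% of its speed; a pose out of reach is approached as far as the arm can. A call with a gripper value outside its range is refused whole. The fingers move at their own pace and stop on an object; the grip force is fixed at half the most. Time passes only in rows, so rows that repeat a pose let the fingers close. It gives the time, the measured TCP pose, the force and the opening at its end, in the units of the state.
- ctrl.sense(): the state, without advancing time (a new reading comes with each control period).
- ctrl.capture(name): name is "side" or "top" or "wrist"; returns a dict with "image" (400x640x3 uint8, red, green, blue), "range_z" (400x640 float32, m along the optical axis (not along the pixel's ray), 0 where there is no reading), "fovy" (degrees; the focal length in pixels is half the picture's height over the tangent of half this angle, whatever the lens; pixels are square), "cx", "cy" (the principal point, pixels), "eye" and "orientation" of the camera in the world; the wrist camera has in their place "mount" (4x4, takes a point from camera to tool coordinates, whose origin is the TCP and whose axes are the tool frame's). Camera axes: x right, y down, z forward; pixel columns grow to the right and rows downward; lengths in m; the calibration is good to about 2 mm. A picture is of the moment at which its call begins: read the wrist's pose just before it.
- ctrl.finish_job(): hands the job in, once; it reports no verdict.
The state is a dict: "time_s": time; "q": joint angles; "qd": joint speeds; "effort": joint torques, N m; "tool_pos": TCP position; "eef_rot": TCP orientation; "contact_force": force on the tool from outside, world axes, zero at the start; "ft_torque": the same for the moment, N m; "width": finger opening in m.
Only numpy, scipy, OpenCV 4.12 (cv2) and the standard library are available. Lean on these libraries where they do the work, as an engineer would, in place of code of your own. Each camera call takes 0.05 s, during which the arm holds its last target.

## Working session

There is one attempt and no reset: what is moved stays moved. The work goes in short steps, Python scripts to look and compute and a tool call to move; the robot and the scene stay as the last step left them, time stands still between calls to the robot, and variables do not carry over. Pictures are saved under pics/ and viewed, and the job is handed in when it is done.

Besides the shell and the picture viewer there is one more tool, called after "Request:" as name(argument=value, ...), one argument or row to a line, values as JSON. jog_arm: Moves the arm, as the interface text tells. Its arguments: {"type":"object","properties":{"increments":{"type":"string"}},"required":["increments"]}

```bash
mkdir -p pics; python3 - <<'E'
from cell import ctrl
import cv2,numpy as np,pickle
s=ctrl.sense();print(s)
for n in("side","top","wrist"):
    c=ctrl.capture(n);cv2.imwrite(f"pics/{n}0.png",c["image"][:,:,::-1])
    pickle.dump(c,open(f"{n}0.pkl","wb"))
    print(n,{k:v for k,v in c.items() if k not in("image","range_z")})
E
```

```text
{'time_s': 0.0, 'q': array([-8.09589041e+01,  1.96348476e+01,  8.73783500e+01,  2.85604920e-04,
        7.30755740e+01, -8.36565155e+00]), 'qd': array([-0.06742015,  0.00899367, -0.0118494 , -0.02876895, -0.00578525,
       -0.11110571]), 'effort': array([ 1.16516454e-03, -4.33668351e+01, -2.46007311e+01, -1.09848620e-04,
        7.97276414e-03, -2.43990564e-05]), 'tool_pos': array([ 0.15701342, -0.50057176,  0.25263352]), 'eef_rot': array([[-2.38760373e-04,  2.99151595e-01, -9.54205568e-01],
       [ 1.53085448e-03, -9.54204368e-01, -2.99151602e-01],
       [-9.99998800e-01, -1.53217542e-03, -2.30131370e-04]]), 'contact_force': array([0.52806074, 0.35692194, 0.41872725]), 'ft_torque': array([-0.03881644, -0.01596669,  0.02009407]), 'width': 0.08524330827429363}
side {'fovy': 47.89242298122801, 'cx': 315.1217827060889, 'cy': 196.13745066416593, 'eye': array([0.35142051, 0.89074762, 0.89281768]), 'orientation': array([[-0.99509067, -0.05759981,  0.08047868],
       [-0.09861473,  0.64567974, -0.75721385],
       [-0.00834808, -0.76143282, -0.64819007]])}
top {'fovy': 44.509999822958065, 'cx': 316.19103629879015, 'cy': 198.66399484258332, 'eye': array([ 0.22687518, -0.08103129,  1.49286417]), 'orientation': array([[-0.00489657, -0.98809731,  0.15375217],
       [-0.99993532,  0.00641643,  0.00939045],
       [-0.01026522, -0.15369625, -0.98806482]])}
wrist {'fovy': 63.65818275333267, 'cx': 320.3116369272432, 'cy': 203.8248215957264, 'mount': array([[ 1.08929789e-03, -2.74603189e-01,  9.61557020e-01,
        -1.21225803e-01],
       [ 9.99999399e-01,  1.79408609e-04, -1.08161143e-03,
         7.18934779e-04],
       [ 1.24502340e-04,  9.61557620e-01,  2.74603220e-01,
        -7.08308580e-02],
       [ 0.00000000e+00,  0.00000000e+00,  0.00000000e+00,
         1.00000000e+00]])}
```

View pics/top0.png

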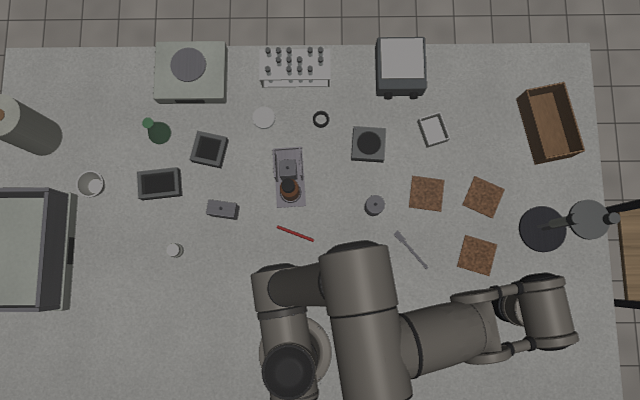

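View pics/side0.png

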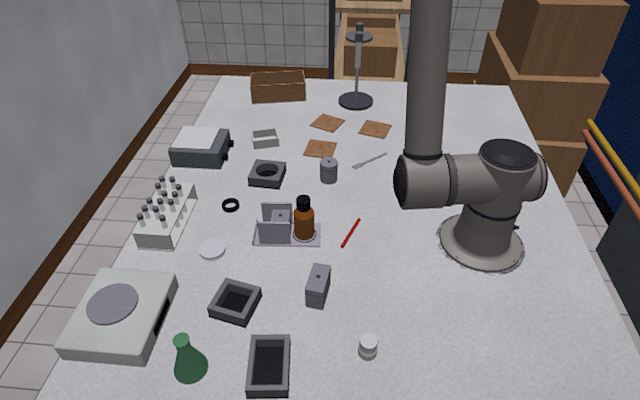

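View pics/wrist0.png

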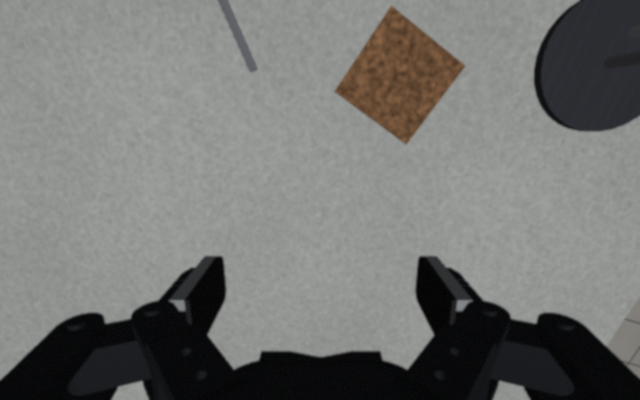

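The top view shows the round well at (369,143), square well (209,149), oblong well (159,184), round can (375,205), oblong can (222,209) and bottle/bay (290,180). The leftmost mat is at (427,194). Next I'll measure them from depth and calibration.

```bash
cat > h.py <<'E'
import numpy as np,cv2,pickle
def cam(c,s=None):
    if "eye" in c: return np.array(c["eye"]),np.array(c["orientation"])
    M=np.array(c["mount"]);R=np.array(s["eef_rot"]);return R@M[:3,3]+s["tool_pos"],R@M[:3,:3]
def foc(c): return 200/np.tan(np.radians(c["fovy"]/2))
def cloud(c,s=None):
    e,R=cam(c,s);f=foc(c);z=c["range_z"].astype(float)
    u,v=np.meshgrid(np.arange(640),np.arange(400))
    P=np.stack([(u-c["cx"])/f*z,(v-c["cy"])/f*z,z],-1)@R.T+e
    P[z<=0]=np.nan;return P
def ray(c,uv,h,s=None):
    e,R=cam(c,s);f=foc(c);uv=np.atleast_2d(uv).astype(float)
    d=np.stack([(uv[:,0]-c["cx"])/f,(uv[:,1]-c["cy"])/f,np.ones(len(uv))],-1)@R.T
    return (e+d*((h-e[2])/d[:,2])[:,None])[:,:2]
def rect(p):
    (x,y),(w,h),a=cv2.minAreaRect((np.asarray(p)*1000).astype(np.float32));return np.round([x,y,w,h,a],1)
E
python3 - <<'E'
from h import *
c=pickle.load(open("top0.pkl","rb"));P=cloud(c)
print("table z",np.nanmedian(P[215:235,330:350,2]), P[280:300,200:240,2].mean())
def blob(n,r,lo,hi):
    u0,u1,v0,v1=r;Z=P[v0:v1,u0:u1,2];m=((Z>lo)&(Z<hi)).astype(np.uint8)
    k,l,st,ce=cv2.connectedComponentsWithStats(m)
    for i in range(1,k):
        if st[i,4]>25:
            vv,uu=np.where(l==i);vv+=v0;uu+=u0
            cs,_=cv2.findContours((l==i).astype(np.uint8),cv2.RETR_EXTERNAL,cv2.CHAIN_APPROX_NONE)
            h=np.median(P[vv,uu,2]);q=cs[0][:,0]+[u0,v0]
            print(n,st[i,4],"z%.4f"%h,"rect",rect(ray(c,q,h)),"centroid",np.round(ray(c,np.c_[uu,vv],h).mean(0)*1000,1))
blob("wr",(345,392,120,166),.03,.042)
blob("ws",(185,232,125,172),.03,.042)
blob("wo",(130,188,160,205),.03,.042)
blob("cr",(355,392,188,220),.06,.08)
blob("co",(200,245,193,225),.06,.08)
blob("bay walls",(265,312,140,215),.079,.089)
blob("cansq",(265,312,140,215),.065,.0785)
blob("cap",(265,312,140,215),.12,.14)
blob("bayplate",(265,312,140,215),.002,.008)
H=cv2.cvtColor(c["image"],cv2.COLOR_RGB2HSV)
for r in [(400,450,170,215),(458,510,170,220),(450,500,230,280)]:
    u0,u1,v0,v1=r;im=H[v0:v1,u0:u1];m=((im[...,1]>80)).astype(np.uint8)
    cs,_=cv2.findContours(m,0,1);q=max(cs,key=cv2.contourArea)[:,0]+[u0,v0]
    print("mat",rect(ray(c,q,.004)))
E
python3 -c "
import cv2;i=cv2.imread('pics/top0.png');cv2.imwrite('pics/topz.png',cv2.resize(i[110:260,140:340],None,fx=4,fy=4,interpolation=2))"
```

```text
table z 0.00030536083300147787 nan
wr 626 z0.0366 rect [ 625.8 -228.9  100.2  102.9   85.6] centroid [ 625.6 -228.9]
ws 469 z0.0362 rect [613.7 264.2  95.9  95.3  77.2] centroid [614.9 265.2]
wo 503 z0.0361 rect [506.5 413.9  85.5 126.4   5.9] centroid [506.9 415.8]
cr 283 z0.0706 rect [ 431.3 -240.2   52.8   53.6   88.8] centroid [ 431.6 -240.6]
co 432 z0.0703 rect [422.1 212.6  85.3  44.6  82. ] centroid [422.1 212.7]
bay walls 53 z0.0847 rect [560.5 -21.   82.2   6.1   3.7] centroid [557.  -21.1]
bay walls 54 z0.0840 rect [5.537e+02 5.650e+01 8.470e+01 5.900e+00 5.000e-01] centroid [552.3  56.5]
bay walls 28 z0.0863 rect [459.1   7.5  11.8  41.8  12.8] centroid [458.7   7.1]
cansq 261 z0.0743 rect [541.4  18.   51.4  49.8   4.7] centroid [541.1  18. ]
cap 143 z0.1328 rect [4.796e+02 1.150e+01 3.750e+01 3.400e+01 1.000e-01] centroid [478.9  11.9]
bayplate 39 z0.0038 rect [6.32e+02 7.26e+01 2.91e+01 4.09e+01 6.00e-01] centroid [633.8  76.7]
bayplate 28 z0.0033 rect [631.9  13.5  14.1  40.9   4.1] centroid [630.8  13.9]
bayplate 166 z0.0047 rect [589.3  23.2  55.2  72.3   5.1] centroid [597.   19.5]
bayplate 28 z0.0042 rect [535.7  76.9  21.7  38.3  75.6] centroid [537.5  77.4]
bayplate 88 z0.0046 rect [514.7  58.4  33.4  77.   84.7] centroid [507.4  56.9]
bayplate 310 z0.0045 rect [464.9  -5.4 106.5 146.7  52.6] centroid [466.9   0.9]
bayplate 33 z0.0035 rect [522.8 -41.3  42.1  18.9  20.1] centroid [522.2 -40.2]
bayplate 27 z0.0038 rect [418.1  -9.2  17.5  35.8  30.9] centroid [420.7 -10.2]
mat [ 473.2 -404.9   97.3   98.1   81.3]
mat [ 460.9 -579.9   98.2   98.3   64.7]
mat [ 283.4 -549.7   96.9   98.7   72.7]
```

View pics/topz.png

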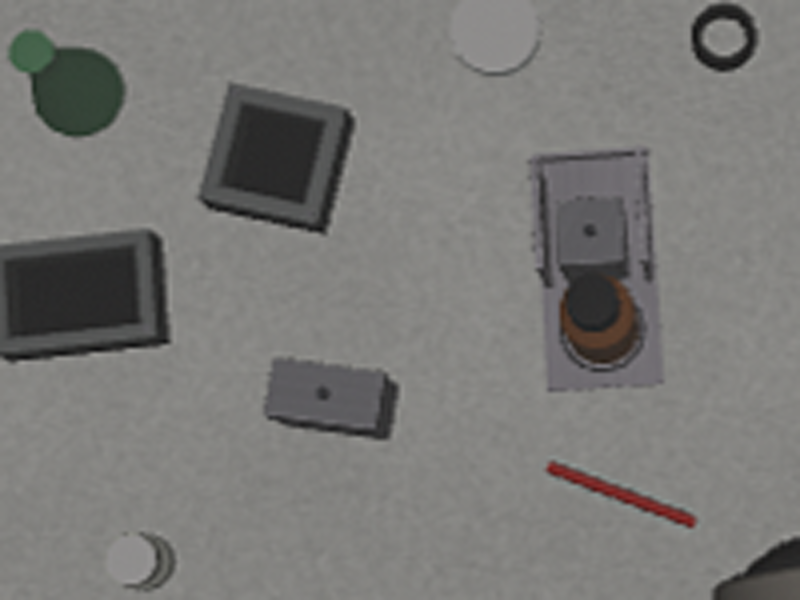

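Top-view results: bay yaw is about 5°, bottle about (479,12), mat about (473,-405). I'll move above the bottle to look with the wrist camera.

Request:
jog_arm(
  increments="5 8 1 0 0 0.17 -1; 10 15.5 2 0 0 0.34 -1; 15 23 2.5 0 0 0.51 -1; 19 30 2.5 0 0 0.68 -1; 23 36.5 2.5 0 0 0.85 -1; 26.5 42 2.5 0 0 1.02 -1; 29 46 2.5 0 0 1.19 -1; 31 49 2.5 0 0 1.3 -1; 32.2 51.2 2.5 0 0 1.355 -1; 32.2 51.2 2.5 0 0 1.355 -1; 32.2 51.2 2.5 0 0 1.355 -1",
)

```text
time_s: 1.52
tool_pos: [0.4798, 0.0135, 0.2778]
eef_rot: [[-0.001, 0.996, 0.092], [0.001, 0.092, -0.996], [-1.0, -0.0, -0.001]]
contact_force: [0.1, 0.0, -0.2]
width: 0.0851
```

```bash
cat > cap.py <<'E'
import sys
from cell import ctrl
from h import *
n,w=sys.argv[1],sys.argv[2]
s=ctrl.sense();c=ctrl.capture(w);pickle.dump((c,s),open(n+".pkl","wb"));cv2.imwrite(f"pics/{n}.png",c["image"][:,:,::-1])
R=s["eef_rot"];print("t",s["time_s"],"tcp",s["tool_pos"].round(4),"yaw",np.degrees(np.arctan2(R[1,1],R[0,1])).round(2),"w",round(s["width"],4),"F",s["contact_force"].round(1),"down",R[:,0].round(4),"tips",ctrl.tcp_to_tips)
E
python3 cap.py w1 wrist
```

```text
t 1.525 tcp [0.4798 0.0135 0.2778] yaw 5.29 w 0.0851 F [ 0.1  0.  -0.2] down [-5.e-04  5.e-04 -1.e+00] tips 0.022
```

View pics/w1.png

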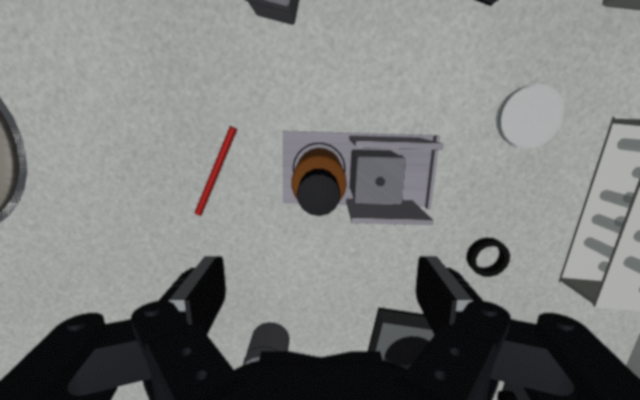

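The bottle cap is at (319,192), the square can at (380,178), and the bay spans (283–440, 130–225). I'll measure these.

```bash
cat >> h.py <<'E'
def blobs(n,c,s,r,lo,hi,mn=60,h=None):
    P=cloud(c,s);u0,u1,v0,v1=r;Z=P[v0:v1,u0:u1,2];m=((Z>lo)&(Z<hi)).astype(np.uint8)
    k,l,st,ce=cv2.connectedComponentsWithStats(m)
    for i in range(1,k):
        if st[i,4]>mn:
            cs,_=cv2.findContours((l==i).astype(np.uint8),cv2.RETR_EXTERNAL,cv2.CHAIN_APPROX_NONE)
            vv,uu=np.where(l==i);hh=np.median(P[vv+v0,uu+u0,2]) if h is None else h
            q=max(cs,key=len)[:,0]+[u0,v0];pts=ray(c,q,hh,s)
            (x,y),rr=cv2.minEnclosingCircle((pts*1000).astype(np.float32))
            print(n,st[i,4],"z%.4f"%hh,"rect",rect(pts),"circ",np.round([x,y,rr],1))
E
python3 - <<'E'
from h import *
c,s=pickle.load(open("w1.pkl","rb"))
r=(270,450,120,230)
blobs("cap",c,s,r,.126,.138)
blobs("can",c,s,r,.068,.079)
blobs("walls",c,s,r,.08,.09)
# plate: color
P=cloud(c,s);print("bench",np.nanmedian(P[60:100,100:180,2]))
blobs("plateall",c,s,(270,450,110,240),.0025,.2,h=.004)
# near-robot edge corners of the plate: left edge
E
```

```text
cap 1488 z0.1324 rect [479.2  15.7  36.7  37.8   5.3] circ [479.   15.7  19.1]
can 2307 z0.0743 rect [540.9  21.6  49.9  49.9   3.9] circ [540.6  21.5  33.8]
can 256 z0.0734 rect [558.5 -15.4  86.3   4.8   4.6] circ [558.5 -15.6  43.2]
walls 570 z0.0844 rect [553.4  59.9  84.4   6.3   3.7] circ [553.4  60.2  42.2]
walls 474 z0.0869 rect [478.7  20.7  54.6  44.6   3.9] circ [479.2  15.7  27.7]
walls 532 z0.0842 rect [558.2 -17.4  85.1   7.4   3.3] circ [558.2 -18.1  42.6]
bench 0.0006031936141645822
plateall 12814 z0.0040 rect [531.8   7.4 195.5 115.2   3.6] circ [532.4   7.  112.2]
```

Request:
jog_arm(
  increments="0 0.2 -5 0 0 -0.02 -1; 0 0.2 -10 0 0 -0.02 -1; 0 0.2 -13 0 0 -0.02 -1; 0 0.2 -15.3 0 0 -0.02 -1; 0 0.2 -15.3 0 0 -0.02 -1; 0 0.2 -15.3 0 0 -0.02 0.5; 0 0.2 -15.3 0 0 -0.02 1; 0 0.2 -15.3 0 0 -0.02 1; 0 0.2 -15.3 0 0 -0.02 1; 0 0.2 -15.3 0 0 -0.02 1; 0 0.2 -15.3 0 0 -0.02 1",
)

```text
time_s: 2.95
tool_pos: [0.4793, 0.0129, 0.1265]
eef_rot: [[0.001, 0.998, 0.068], [-0.0, 0.068, -0.998], [-1.0, 0.001, 0.001]]
contact_force: [-2.5, -0.9, 5.8]
width: 0.0365
```

```bash
python3 cap.py w2 wrist
```

```text
t 2.95 tcp [0.4793 0.0129 0.1265] yaw 3.91 w 0.0365 F [-2.5 -0.9  5.8] down [ 1.5e-03 -5.0e-04 -1.0e+00] tips 0.022
```

View pics/w2.png

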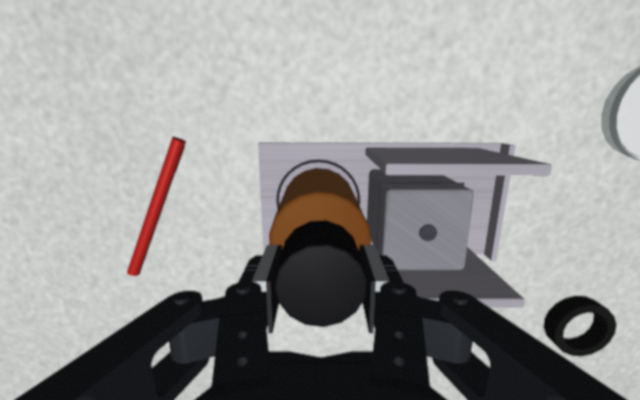

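Request:
jog_arm(
  increments="0 0 2 0 0 0 1; 0 0 6 0 0 0 1; 0 0 10 0 0 0 1; 0 -2 12 0 0 0 1; -0.1 -6 12 0 0 0 1; -0.2 -11 12 0 0 0 1; -0.3 -16 12 0 0 0 1; -0.4 -21 12 0 0 0 1; -0.5 -26 12 0 0 0 1; -0.6 -31 12 0 0 0 1; -0.6 -35 12 0 0 0 1; -0.6 -38 12 0 0 0 1",
)

```text
time_s: 4.5
tool_pos: [0.4725, -0.3685, 0.2448]
eef_rot: [[-0.001, 0.998, 0.067], [0.001, 0.067, -0.998], [-1.0, -0.001, -0.001]]
contact_force: [0.8, -0.3, -4.1]
width: 0.0362
```

Request:
jog_arm(
  increments="0 -2 0 0 0 0 1; 0 -3.2 0 0 0 0 1; 0 -3.5 -1 0 0 0 1; 0 -3.5 -1 0 0 0 1",
)

```text
time_s: 5.0
tool_pos: [0.4727, -0.4009, 0.2338]
eef_rot: [[-0.002, 0.998, 0.068], [0.003, 0.068, -0.998], [-1.0, -0.002, -0.003]]
contact_force: [-0.1, 0.3, -3.6]
width: 0.0366
```

```bash
python3 cap.py w3 wrist;python3 - <<'E'
from h import *
c,s=pickle.load(open("w3.pkl","rb"))
H=cv2.cvtColor(c["image"],cv2.COLOR_RGB2HSV)
m=((H[...,1]>90)).astype(np.uint8)
cs,_=cv2.findContours(m,0,1)
for q in cs:
  if cv2.contourArea(q)>300: print(cv2.boundingRect(q),rect(ray(c,q[:,0],.004,s)))
E
```

```text
t 5.0 tcp [ 0.4727 -0.4009  0.2338] yaw 3.92 w 0.0366 F [-0.1  0.3 -3.6] down [-0.0019  0.0025 -1.    ] tips 0.022
(266, 303, 75, 55) [ 462.9 -603.2   63.1   83.2   74.5]
(110, 239, 97, 78) [ 283.  -548.9   99.1   98.    72.7]
(270, 128, 103, 124) [ 476.3 -418.3  116.   139.3    1.5]
```

View pics/w3.png

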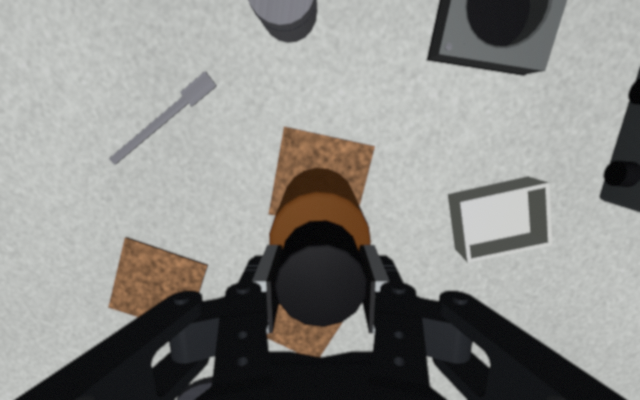

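The bottle is over the leftmost mat (at about (323,240)). I'll lower it.

Request:
jog_arm(
  increments="0 -0.2 -3 0 0 0 1; 0 -0.2 -6 0 0 0 1; 0 -0.2 -8.5 0 0 0 1; 0 -0.2 -9.8 0 0 0 1; 0 -0.2 -10.4 0 0 0 1; 0 -0.2 -10.7 0 0 0 1; 0 -0.2 -10.7 0 0 0 1; 0 -0.2 -10.7 0 0 0 1",
)

```text
time_s: 6.05
tool_pos: [0.4733, -0.4042, 0.1291]
eef_rot: [[0.001, 0.998, 0.068], [-0.001, 0.068, -0.998], [-1.0, 0.001, 0.001]]
contact_force: [-0.3, -0.2, -3.3]
width: 0.0364
```

Request:
jog_arm(
  increments="0 0 -0.1 0 0 0 1; 0 0 -0.2 0 0 0 1; 0 0 -0.2 0 0 0 1; 0 0 -0.2 0 0 0 1",
)

```text
time_s: 6.55
tool_pos: [0.4731, -0.4041, 0.1266]
eef_rot: [[0.0, 0.998, 0.068], [-0.0, 0.068, -0.998], [-1.0, 0.0, 0.0]]
contact_force: [-0.3, 0.3, -0.2]
width: 0.0364
```

Request:
jog_arm(
  increments="0 0 0 0 0 0 0; 0 0 0 0 0 0 -1; 0 0 0 0 0 0 -1; 0 0 0 0 0 0 -1; 0 0 3 0 0 0 -1; 0 0 8 0 0 0 -1; 0 0 13 0 0 0 -1; 1 4 15 0 0 0 -1; 2 10 15 0 0 0 -1; 3 16 15 0 0 0 -1; 4 22 15 0 0 0 -1; 5 28 15 0 0 0 -1",
)

```text
time_s: 8.05
tool_pos: [0.5231, -0.1221, 0.2765]
eef_rot: [[0.001, 0.998, 0.068], [-0.0, 0.068, -0.998], [-1.0, 0.001, 0.0]]
contact_force: [0.3, 0.1, -0.8]
width: 0.0858
```

Request:
jog_arm(
  increments="0.8 6 0 0 0 0 -1; 1.8 12 0 0 0 0 -1; 1.8 14.4 0 0 0 0 -1; 1.8 14.4 0 0 0 0 -1; 1.8 14.4 0 0 0 0 -1",
)

```text
time_s: 8.68
tool_pos: [0.5411, 0.0193, 0.2763]
eef_rot: [[0.0, 0.998, 0.068], [-0.0, 0.068, -0.998], [-1.0, 0.0, 0.001]]
contact_force: [-0.3, -1.5, 0.3]
width: 0.0854
```

```bash
python3 cap.py w4 wrist; python3 cap.py s4 side;python3 - <<'E'
from h import *
c,s=pickle.load(open("w4.pkl","rb"))
blobs("can",c,s,(190,420,80,270),.068,.079)
blobs("walls",c,s,(190,420,80,270),.08,.09)
E
```

```text
t 8.675 tcp [0.5411 0.0193 0.2763] yaw 3.88 w 0.0854 F [-0.3 -1.5  0.3] down [ 1.e-04 -5.e-04 -1.e+00] tips 0.022
t 8.725 tcp [0.5411 0.0189 0.2763] yaw 3.83 w 0.0851 F [-0.8 -0.4  0.2] down [ 1.e-04 -4.e-04 -1.e+00] tips 0.022
can 2310 z0.0743 rect [541.6  21.8  49.5  48.9   3.9] circ [541.4  21.4  33.5]
can 255 z0.0732 rect [559.2 -15.   84.7   4.4   3.9] circ [559.2 -16.   42.4]
walls 612 z0.0843 rect [553.6  60.   84.5   5.7   3.9] circ [553.7  59.5  42.3]
walls 519 z0.0842 rect [558.8 -16.9  84.2   6.5   3.9] circ [558.9 -18.4  42.1]
```

View pics/w4.png

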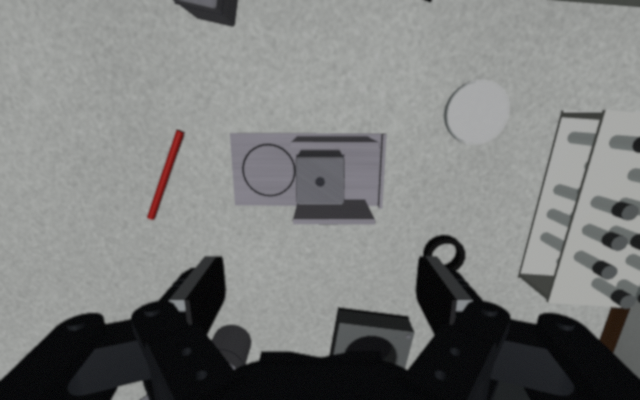

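View pics/s4.png

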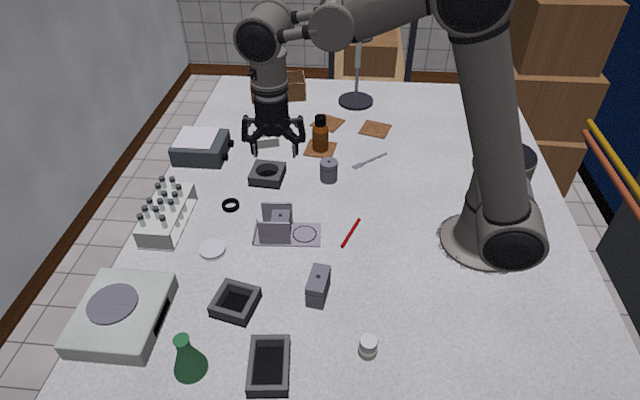

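```bash
python3 - <<'E'
from h import *
c,s=pickle.load(open("w4.pkl","rb"))
g=cv2.cvtColor(c["image"],cv2.COLOR_RGB2GRAY)[135:205,232:300]
m=(g<cv2.medianBlur(g,21).astype(int)-18).astype(np.uint8)
k,l,st,ce=cv2.connectedComponentsWithStats(m,connectivity=8)
for i in range(1,k):
  if st[i,4]>40:
    v,u=np.where(l==i);p=ray(c,np.c_[u+232,v+135],.004,s)*1000
    print(st[i],cv2.fitEllipse(p.astype(np.float32)))
E
```

```text
[  9   8  55  54 474] ((478.4117431640625, 15.306807518005371), (63.54692840576172, 63.85449981689453), 115.904541015625)
```

Request:
jog_arm(
  increments="0 0.1 -5 0 0 0 -1; 0 0.1 -10 0 0 0 -1; 0 0.1 -14 0 0 0 -1; 0 0.1 -17 0 0 0 -1; 0 0.1 -19.5 0 0 0 -1; 0 0.1 -20.9 0 0 0 -1; 0 0.1 -20.9 0 0 0 -1; 0 0.1 -20.9 0 0 0 -1",
)

```text
time_s: 9.78
tool_pos: [0.5418, 0.0207, 0.0683]
eef_rot: [[0.002, 0.998, 0.068], [-0.0, 0.068, -0.998], [-1.0, 0.002, 0.0]]
contact_force: [-0.2, 0.9, -0.2]
width: 0.0852
```

```bash
python3 cap.py w5 wrist
```

```text
t 9.775 tcp [0.5418 0.0207 0.0683] yaw 3.87 w 0.0852 F [-0.2  0.9 -0.2] down [ 1.9e-03 -2.0e-04 -1.0e+00] tips 0.022
```

View pics/w5.png

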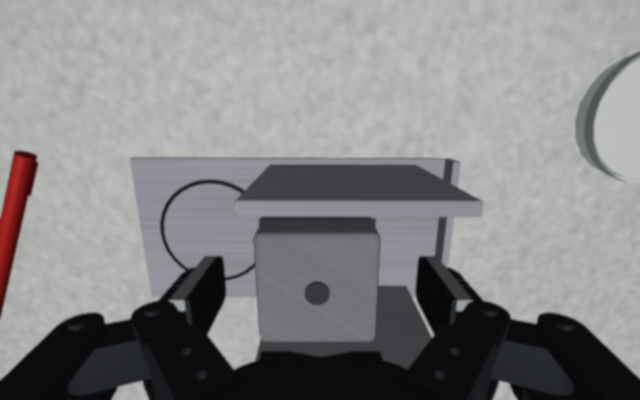

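The can is centred between the fingers (317,290). The ring centre measures (478.4,15.3), within 1 mm of where the bottle stood. Closing and lifting.

Request:
jog_arm(
  increments="0 0 -0.2 0 0 0 0; 0 0 -0.2 0 0 0 1; 0 0 -0.2 0 0 0 1; 0 0 -0.2 0 0 0 1; 0 0 -0.2 0 0 0 1; 0 0 -0.2 0 0 0 1; 0 0 0.8 0 0 0 1; 0 0 3 0 0 0 1; 0 0 7 0 0 0 1; 0 0 11 0 0 0 1; 0 0 15 0 0 0 1; 0 0 17 0 0 0 1",
)

```text
time_s: 11.32
tool_pos: [0.5415, 0.0211, 0.2399]
eef_rot: [[0.003, 0.998, 0.068], [-0.0, 0.068, -0.998], [-1.0, 0.003, 0.001]]
contact_force: [0.2, 0.7, -2.6]
width: 0.049
```

Request:
jog_arm(
  increments="1 2 2 0 0 0 1; 2 5 3 0 0 -0.05 1; 4 9 3 0 0 -0.15 1; 6 13 3 0 0 -0.25 1; 7 15 3 0 0 -0.29 1; 7.2 16 3 0 0 -0.29 1; 7.2 16 3 0 0 -0.29 1; 7.2 16 3 0 0 -0.29 1",
)

```text
time_s: 12.32
tool_pos: [0.6128, 0.1801, 0.2675]
eef_rot: [[-0.0, 0.975, -0.221], [-0.0, -0.221, -0.975], [-1.0, -0.0, 0.0]]
contact_force: [0.3, -0.0, -1.8]
width: 0.0493
```

```bash
python3 cap.py w6 wrist; python3 - <<'E'
from h import *
c,s=pickle.load(open("w6.pkl","rb"))
blobs("blk",c,s,(0,640,0,260),.03,.042,300)
E
```

```text
t 12.325 tcp [0.6128 0.1801 0.2675] yaw -12.74 w 0.0493 F [ 0.3 -0.  -1.8] down [-2.e-04 -4.e-04 -1.e+00] tips 0.022
blk 1803 z0.0365 rect [508.1 362.3  37.7  93.6  77.2] circ [510.8 374.4  47.1]
blk 528 z0.0362 rect [766.4 272.    9.4 104.3   3.3] circ [768.4 272.1  52.2]
blk 4502 z0.0365 rect [613.  267.6  93.5  94.   77.2] circ [613.1 268.1  65.8]
blk 405 z0.0364 rect [443.5 214.7  84.6  14.8  88.4] circ [436.1 214.9  42.3]
blk 396 z0.0363 rect [8.722e+02 1.060e+02 1.068e+02 1.030e+01 3.000e-01] circ [872.2 105.8  53.4]
```

View pics/w6.png

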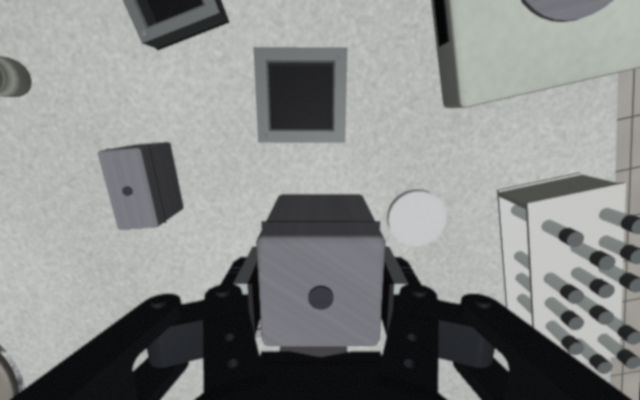

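The square well is at pixel (300,95), i.e. (613.0,267.6) with yaw -12.8°, and the tool yaw matches it. I'll move over it and lower part way.

Request:
jog_arm(
  increments="0 3 0 0 0 0 1; 0 6.5 0 0 0 0 1; 0 8.7 0 0 0 0 1; 0 8.7 -5 0 0 0 1; 0 8.7 -10 0 0 0 1; 0 8.7 -14 0 0 0 1; 0 8.7 -15.5 0 0 0 1; 0 8.7 -15.5 0 0 0 1; 0 8.7 -15.5 0 0 0 1",
)

```text
time_s: 13.5
tool_pos: [0.6143, 0.2682, 0.1146]
eef_rot: [[0.004, 0.975, -0.22], [0.001, -0.22, -0.975], [-1.0, 0.003, -0.002]]
contact_force: [-0.7, -0.3, -1.5]
width: 0.0493
```

```bash
python3 cap.py w7 wrist; python3 cap.py s7 side; python3 -c "
import cv2;i=cv2.imread('pics/s7.png');cv2.imwrite('pics/s7z.png',cv2.resize(i[200:350,150:350],None,fx=4,fy=4))"
```

```text
t 13.5 tcp [0.6143 0.2682 0.1146] yaw -12.73 w 0.0493 F [-0.7 -0.3 -1.5] down [ 0.0038  0.001  -1.    ] tips 0.022
t 13.55 tcp [0.6143 0.2683 0.1147] yaw -12.72 w 0.0491 F [-0.1  0.1 -2.2] down [ 0.0039  0.0011 -1.    ] tips 0.022
```

View pics/w7.png

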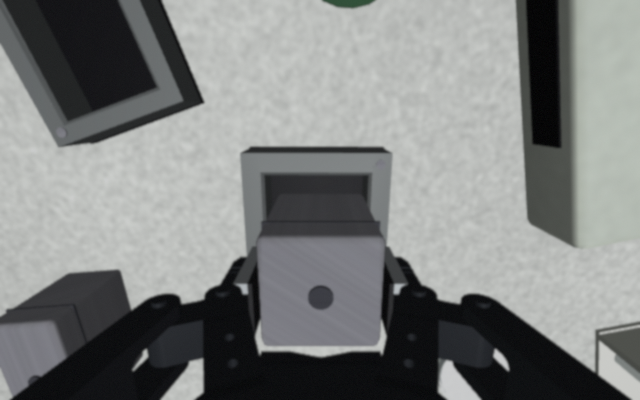

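View pics/s7z.png

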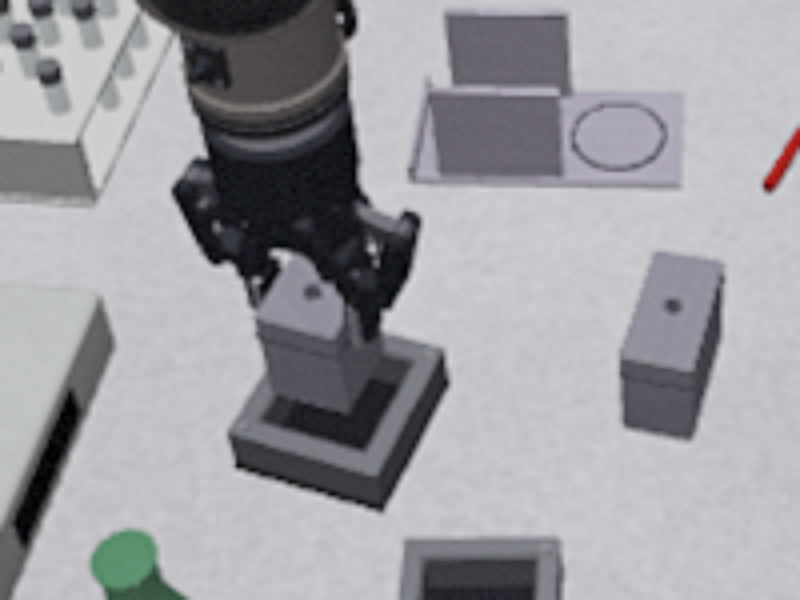

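The can is centred over the well; in the wrist view it sits about 1 mm toward +x. I'll correct that and insert.

Request:
jog_arm(
  increments="-0.1 -0.1 0 0 0 0 1; -0.1 -0.1 -1.5 0 0 0 1; -0.1 -0.1 -3 0 0 0 1; -0.1 -0.1 -4 0 0 0 1; -0.1 -0.1 -4.4 0 0 0 1; -0.1 -0.1 -4.5 0 0 0 1; -0.1 -0.1 -4.5 0 0 0 1; -0.1 -0.1 -4.5 0 0 0 1",
)

```text
time_s: 14.6
tool_pos: [0.6119, 0.267, 0.0679]
eef_rot: [[-0.0, 0.975, -0.22], [-0.0, -0.22, -0.975], [-1.0, -0.0, 0.0]]
contact_force: [-4.0, -1.1, 5.9]
width: 0.0494
```

Request:
jog_arm(
  increments="0 0 0.1 0 0 0 1; 0 0 0.1 0 0 0 0; 0 0 0.1 0 0 0 -0.6; 0 0 0.1 0 0 0 -1; 0 0 0.1 0 0 0 -1; 0 0 0.1 0 0 0 -1; 0 0 2 0 0 0 -1; 0 0 6 0 0 0 -1; 0 0 11 0 0 0 -1; 0 0 16 0 0 0 -1; 0 0 18 0 0 0 -1; 0 0 18 0 0 0 -1",
)

```text
time_s: 16.1
tool_pos: [0.6128, 0.2673, 0.2508]
eef_rot: [[0.006, 0.975, -0.22], [0.002, -0.22, -0.975], [-1.0, 0.005, -0.003]]
contact_force: [0.3, 0.1, -0.3]
width: 0.0854
```

```bash
python3 cap.py w8 wrist; python3 - <<'E'
from h import *
c,s=pickle.load(open("w8.pkl","rb"))
blobs("can",c,s,(0,640,0,260),.065,.085,300)
blobs("blk",c,s,(200,420,0,260),.03,.042,300)
E
```

```text
t 16.1 tcp [0.6128 0.2673 0.2508] yaw -12.71 w 0.0854 F [ 0.3  0.1 -0.3] down [ 0.0057  0.0017 -1.    ] tips 0.022
can 11710 z0.0685 rect [865.7 325.2  96.1 104.9  77.4] circ [869.4 329.4  55.7]
can 2760 z0.0763 rect [613.8 268.   50.2  49.5  77.2] circ [613.8 268.   33.4]
can 1099 z0.0703 rect [428.2 246.   27.8  46.   80.5] circ [427.9 244.3  25.4]
blk 1662 z0.0364 rect [547.  399.4 106.2  40.5  71.5] circ [527.9 405.8  53.1]
blk 543 z0.0359 rect [667.2 414.8  27.5  55.5  77.4] circ [669.6 425.4  27.9]
blk 3832 z0.0364 rect [613.1 268.2  93.9  94.1  77.2] circ [612.9 268.   65.8]
```

View pics/w8.png

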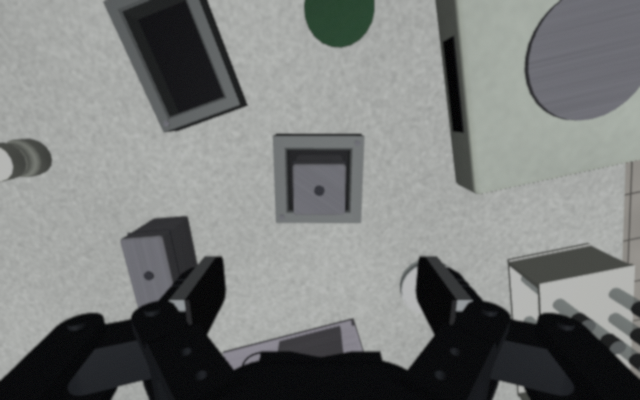

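The square can is seated: centred, with its lid at 76 mm. Next is the oblong can.

Request:
jog_arm(
  increments="-3 -1 0 0 0 0 -1; -8 -2 1 0 0 0.04 -1; -13 -3 1 0 0 0.08 -1; -17 -4.5 1 0 0 0.08 -1; -19 -5.1 1 0 0 0.08 -1; -19 -5.1 1 0 0 0.08 -1; -19 -5.1 1 0 0 0.08 -1",
)

```text
time_s: 17.02
tool_pos: [0.4227, 0.2162, 0.2568]
eef_rot: [[-0.0, 0.99, -0.142], [-0.0, -0.142, -0.99], [-1.0, -0.0, 0.0]]
contact_force: [0.5, -0.8, 0.6]
width: 0.0852
```

```bash
python3 cap.py w9 wrist; python3 - <<'E'
from h import *
c,s=pickle.load(open("w9.pkl","rb"))
blobs("can",c,s,(200,440,0,280),.065,.078,300)
blobs("blk",c,s,(0,640,0,260),.03,.042,300)
E
```

```text
t 17.025 tcp [0.4227 0.2162 0.2568] yaw -8.14 w 0.0852 F [ 0.5 -0.8  0.6] down [-3.e-04 -2.e-04 -1.e+00] tips 0.022
can 3721 z0.0704 rect [421.8 217.3  82.8  43.6  81.9] circ [421.6 217.3  45.6]
blk 1614 z0.0364 rect [510.3 370.4  84.9  31.3   5.8] circ [510.  370.   44.5]
blk 4076 z0.0363 rect [611.6 268.1  94.   97.   77.1] circ [612.  268.   66.3]
```

View pics/w9.png

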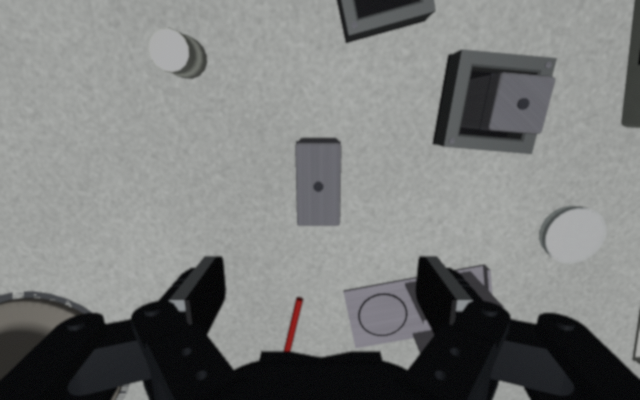

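The oblong can is at pixel (318,184), i.e. (421.8,217.3), and aligned with the jaws. Descending.

Request:
jog_arm(
  increments="-0.1 0 -5 0 0 0 -1; -0.1 0 -10 0 0 0 -1; -0.1 0 -14 0 0 0 -1; -0.1 0 -17 0 0 0 -1; -0.1 0 -19 0 0 0 -1; -0.1 0 -19.4 0 0 0 -1; -0.1 0 -19.4 0 0 0 -0.3; -0.1 0 -19.4 0 0 0 1; -0.1 0 -19.4 0 0 0 1; -0.1 0 -19.4 0 0 0 1; -0.1 0 -19.4 0 0 0 1; -0.1 0 -19.4 0 0 0 1",
)

```text
time_s: 18.58
tool_pos: [0.4216, 0.2162, 0.0643]
eef_rot: [[0.002, 0.99, -0.141], [0.001, -0.141, -0.99], [-1.0, 0.002, -0.001]]
contact_force: [-0.1, -0.3, 6.3]
width: 0.0432
```

```bash
python3 cap.py w10 wrist
```

```text
t 18.575 tcp [0.4216 0.2162 0.0643] yaw -8.13 w 0.0432 F [-0.1 -0.3  6.3] down [ 1.9e-03  6.0e-04 -1.0e+00] tips 0.022
```

View pics/w10.png

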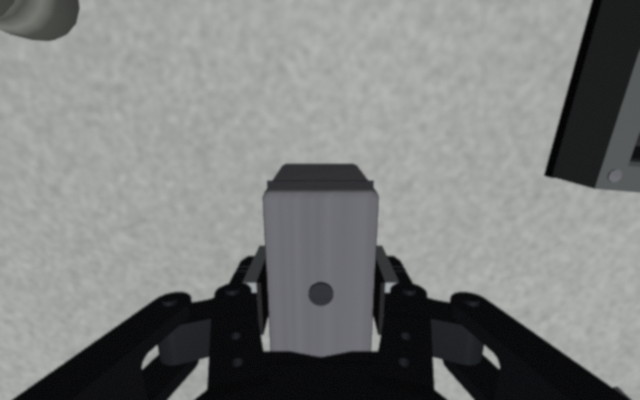

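Request:
jog_arm(
  increments="0 0 1 0 0 0 1; 0 0 4 0 0 0 1; 0 0 9 0 0 0 1; 0 0 14 0 0 0 1; 1 1 18 0 0 0 1; 3 3 19 0 0 0.08 1; 5.5 6 19 0 0 0.16 1; 7.5 8.5 19 0 0 0.244 1; 8.5 9.4 19 0 0 0.244 1; 8.5 9.4 19 0 0 0.244 1; 8.5 9.4 19 0 0 0.244 1",
)

```text
time_s: 20.0
tool_pos: [0.5055, 0.3095, 0.2534]
eef_rot: [[-0.001, 0.995, 0.102], [-0.0, 0.102, -0.995], [-1.0, -0.001, 0.0]]
contact_force: [-0.6, 1.4, -1.2]
width: 0.0432
```

```bash
python3 cap.py w11 wrist; python3 - <<'E'
from h import *
c,s=pickle.load(open("w11.pkl","rb"))
blobs("blk",c,s,(0,640,0,260),.03,.042,300)
E
```

```text
t 20.0 tcp [0.5055 0.3095 0.2534] yaw 5.83 w 0.0432 F [-0.6  1.4 -1.2] down [-6.e-04 -4.e-04 -1.e+00] tips 0.022
blk 5196 z0.0364 rect [505.6 417.8  84.  122.8   6.1] circ [505.8 417.8  74.2]
blk 674 z0.0359 rect [661.2 427.4  40.9  55.5  15. ] circ [668.2 429.4  28. ]
blk 1616 z0.0361 rect [765.9 341.  197.5  12.9  89.5] circ [767.7 341.   98.9]
blk 1756 z0.0363 rect [614.3 278.2  74.6  96.   77.1] circ [614.9 278.   60.2]
```

View pics/w11.png

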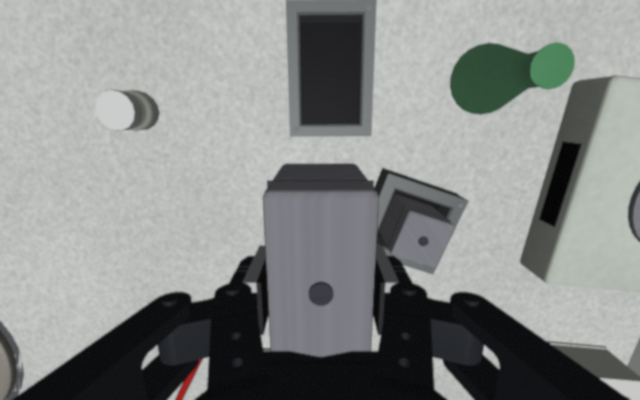

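Request:
jog_arm(
  increments="0 3 0 0 0 0 1; 0 6.5 0 0 0 0 1; 0 9.5 0 0 0 0 1; 0 10.7 -2 0 0 0 1; 0 10.7 -6 0 0 0 1; 0 10.7 -10 0 0 0 1; 0 10.7 -13 0 0 0 1; 0 10.7 -13 0 0 0 1; 0 10.7 -13 0 0 0 1",
)

```text
time_s: 21.18
tool_pos: [0.5066, 0.4168, 0.1243]
eef_rot: [[0.001, 0.995, 0.101], [0.001, 0.101, -0.995], [-1.0, 0.001, -0.0]]
contact_force: [0.2, 0.3, -1.2]
width: 0.0433
```

```bash
python3 cap.py w12 wrist; python3 cap.py s12 side; python3 -c "
import cv2;i=cv2.imread('pics/s12.png');cv2.imwrite('pics/s12z.png',cv2.resize(i[250:400,180:380],None,fx=4,fy=4))"
```

```text
t 21.175 tcp [0.5066 0.4168 0.1243] yaw 5.82 w 0.0433 F [ 0.2  0.3 -1.2] down [ 1.3e-03  6.0e-04 -1.0e+00] tips 0.022
t 21.225 tcp [0.5069 0.4171 0.1249] yaw 5.82 w 0.0434 F [ 0.7  0.4 -0.9] down [ 0.0024  0.0013 -1.    ] tips 0.022
```

View pics/w12.png

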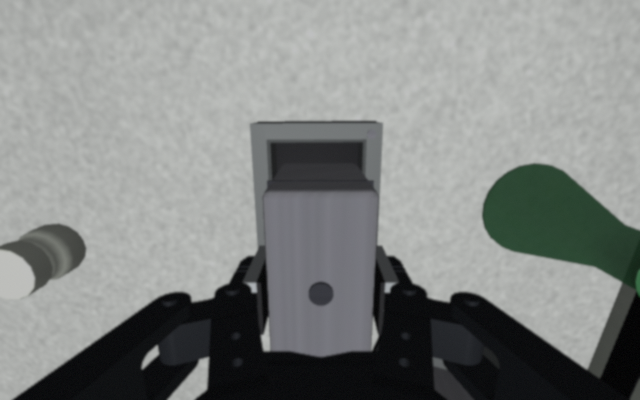

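View pics/s12z.png

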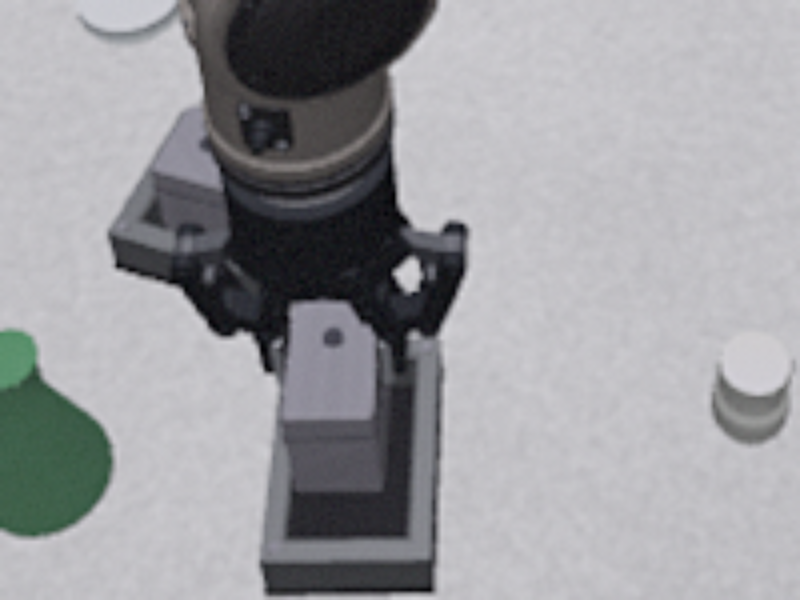

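Request:
jog_arm(
  increments="-0.1 0 0 0 0 0 1; -0.1 0 -1.5 0 0 0 1; -0.1 0 -3 0 0 0 1; -0.1 0 -4.3 0 0 0 1; -0.1 0 -5 0 0 0 1; -0.1 0 -5.2 0 0 0 1; -0.1 0 -5.2 0 0 0 1; -0.1 0 -5.2 0 0 0 1",
)

```text
time_s: 22.28
tool_pos: [0.5053, 0.4172, 0.0719]
eef_rot: [[0.001, 0.995, 0.102], [0.001, 0.102, -0.995], [-1.0, 0.001, -0.0]]
contact_force: [0.3, 0.2, -1.6]
width: 0.0433
```

Request:
jog_arm(
  increments="0 0 -0.1 0 0 0 1; 0 0 -0.2 0 0 0 1; 0 0 -0.2 0 0 0 1; 0 0 -0.2 0 0 0 1",
)

```text
time_s: 22.78
tool_pos: [0.5052, 0.4172, 0.0704]
eef_rot: [[0.001, 0.995, 0.102], [0.001, 0.102, -0.995], [-1.0, 0.001, -0.0]]
contact_force: [-1.6, -1.1, 5.8]
width: 0.0431
```

Request:
jog_arm(
  increments="0 0 0.1 0 0 0 1; 0 0 0.1 0 0 0 0; 0 0 0.1 0 0 0 -0.6; 0 0 0.1 0 0 0 -1; 0 0 0.1 0 0 0 -1; 0 0 0.1 0 0 0 -1; 0 0 2 0 0 0 -1; 0 0 6 0 0 0 -1; 0 0 11 0 0 0 -1; 0 0 16 0 0 0 -1; 0 0 19 0 0 0 -1; 0 0 19 0 0 0 -1",
)

```text
time_s: 24.28
tool_pos: [0.5059, 0.4177, 0.264]
eef_rot: [[0.007, 0.995, 0.102], [0.004, 0.102, -0.995], [-1.0, 0.007, -0.003]]
contact_force: [0.0, -0.1, -1.2]
width: 0.0857
```

```bash
python3 cap.py w13 wrist; python3 - <<'E'
from h import *
c,s=pickle.load(open("w13.pkl","rb"))
blobs("can",c,s,(200,440,0,280),.065,.085,300)
blobs("blk",c,s,(200,440,0,260),.03,.042,300)
E
```

```text
t 24.275 tcp [0.5059 0.4177 0.264 ] yaw 5.85 w 0.0857 F [ 0.  -0.1 -1.2] down [ 0.0066  0.0042 -1.    ] tips 0.022
can 3713 z0.0764 rect [505.7 417.9  43.6  83.2   5.8] circ [505.8 418.   45.8]
blk 3502 z0.0363 rect [505.6 418.   84.  123.9   6.1] circ [505.3 418.3  74.4]
```

View pics/w13.png

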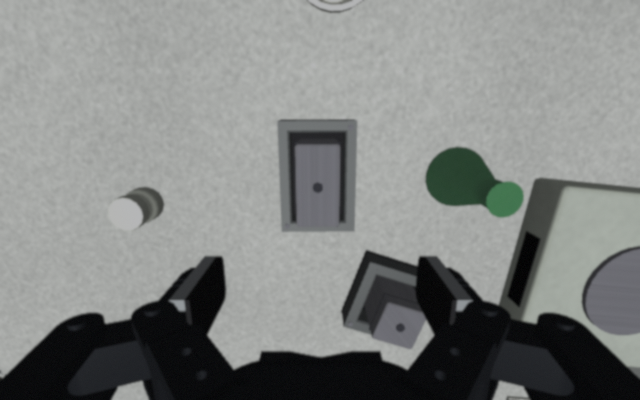

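The oblong can is seated, centred within 0.2 mm with its lid at 76 mm. Now the round can.

Request:
jog_arm(
  increments="0 -3 0 0 0 0 -1; -0.5 -8 0 0 0 0 -1; -1 -14 0 0 0 0 -1; -2 -20 0 0 0 0 -1; -3 -26 0 0 0 0 -1; -4 -32 0 0 0 0 -1; -5 -38 0 0 0 0 -1; -6 -44 0 0 0 0 -1; -7 -50 0 0 0 0 -1; -7.5 -56 0 0 0 0 -1; -7.5 -61 0 0 0 0 -1; -7.5 -65 0 0 0 0 -1",
)

```text
time_s: 25.82
tool_pos: [0.429, -0.2346, 0.2581]
eef_rot: [[-0.002, 0.995, 0.1], [0.002, 0.1, -0.995], [-1.0, -0.002, -0.002]]
contact_force: [0.8, 0.4, 1.0]
width: 0.0853
```

Request:
jog_arm(
  increments="0 -0.4 0 0 0 0 -1; 0 -0.4 0 0 0 0 -1; 0 -0.4 0 0 0 0 -1",
)

```text
time_s: 26.2
tool_pos: [0.43, -0.2356, 0.259]
eef_rot: [[-0.001, 0.995, 0.103], [0.001, 0.103, -0.995], [-1.0, -0.0, -0.001]]
contact_force: [0.2, -0.8, -0.3]
width: 0.0853
```

```bash
python3 cap.py w14 wrist; python3 - <<'E'
from h import *
c,s=pickle.load(open("w14.pkl","rb"))
blobs("can",c,s,(200,440,0,280),.065,.085,300)
E
```

```text
t 26.2 tcp [ 0.43   -0.2356  0.259 ] yaw 5.92 w 0.0853 F [ 0.2 -0.8 -0.3] down [-6.e-04  9.e-04 -1.e+00] tips 0.022
can 2418 z0.0704 rect [ 431.5 -237.7   54.4   54.5    5.9] circ [ 431.3 -237.9   27.8]
```

View pics/w14.png

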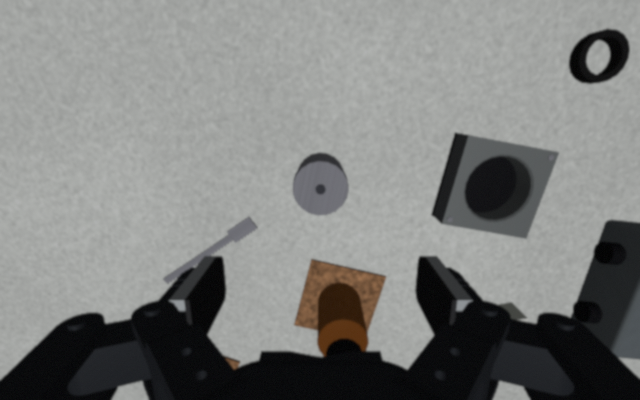

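Request:
jog_arm(
  increments="0.1 -0.2 -5 0 0 0 -1; 0.1 -0.2 -10 0 0 0 -1; 0.1 -0.2 -14 0 0 0 -1; 0.1 -0.2 -17 0 0 0 -1; 0.1 -0.2 -19 0 0 0 -1; 0.1 -0.2 -19.4 0 0 0 -1; 0.1 -0.2 -19.4 0 0 0 -0.3; 0.1 -0.2 -19.4 0 0 0 1; 0.1 -0.2 -19.4 0 0 0 1; 0.1 -0.2 -19.4 0 0 0 1; 0.1 -0.2 -19.4 0 0 0 1; 0.1 -0.2 -19.4 0 0 0 1",
)

```text
time_s: 27.75
tool_pos: [0.4316, -0.2392, 0.0667]
eef_rot: [[0.002, 0.995, 0.102], [-0.001, 0.102, -0.995], [-1.0, 0.002, 0.001]]
contact_force: [-1.3, 0.9, 5.7]
width: 0.0539
```

```bash
python3 cap.py w15 wrist
```

```text
t 27.75 tcp [ 0.4316 -0.2392  0.0667] yaw 5.85 w 0.0539 F [-1.3  0.9  5.7] down [ 0.0019 -0.0013 -1.    ] tips 0.022
```

View pics/w15.png

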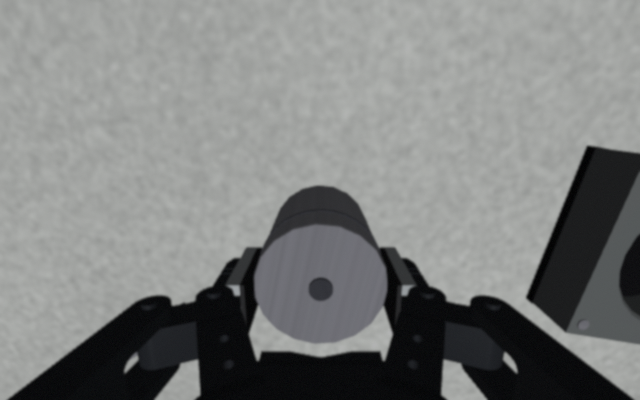

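Request:
jog_arm(
  increments="0 0 1 0 0 0 1; 0 0 4 0 0 0 1; 0 0 9 0 0 0 1; 0 0 14 0 0 0 1; 2 -1 18 0 0 0 1; 6 -2 19 0 0 0 1; 11 -4 19 0 0 0 1; 15 -5.5 19 0 0 0 1; 18 -6.5 19 0 0 0 1; 19.3 -7 19 0 0 0 1; 19.3 -7 19 0 0 0 1; 19.3 -7 19 0 0 0 1",
)

```text
time_s: 29.3
tool_pos: [0.6234, -0.3087, 0.2557]
eef_rot: [[-0.0, 0.995, 0.102], [0.0, 0.102, -0.995], [-1.0, -0.0, -0.0]]
contact_force: [-0.0, 0.1, -1.3]
width: 0.0541
```

```bash
python3 cap.py w16 wrist; python3 - <<'E'
from h import *
c,s=pickle.load(open("w16.pkl","rb"))
blobs("blk",c,s,(200,440,0,260),.03,.042,300)
P=cloud(c,s)
m=((P[...,2]<.033)).astype(np.uint8);m[:, :200]=0;m[:,440:]=0;m[260:]=0
cs,h=cv2.findContours(((P[...,2]>.03)&(P[...,2]<.042)).astype(np.uint8),cv2.RETR_CCOMP,cv2.CHAIN_APPROX_NONE)
for q,hh in zip(cs,h[0]):
    if hh[3]>=0 and cv2.contourArea(q)>500: print("hole",cv2.fitEllipse((ray(c,q[:,0],.036,s)*1000).astype(np.float32)),cv2.boundingRect(q))
E
```

```text
t 29.3 tcp [ 0.6234 -0.3087  0.2557] yaw 5.84 w 0.0541 F [-0.   0.1 -1.3] down [-3.e-04  1.e-04 -1.e+00] tips 0.022
blk 6358 z0.0365 rect [ 626.2 -226.3  100.   100.    85.7] circ [ 626.4 -226.4   70.4]
hole ((626.0520629882812, -226.652587890625), (71.29071807861328, 71.39683532714844), 13.386617660522461) (294, 61, 73, 76)
```

View pics/w16.png

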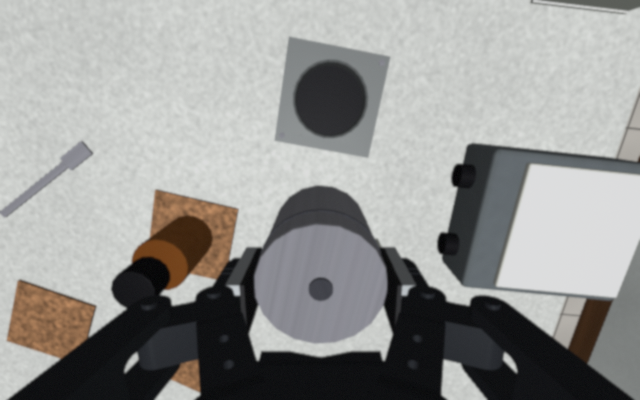

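Request:
jog_arm(
  increments="0.1 3 0 0 0 0 1; 0.2 6.5 0 0 0 0 1; 0.2 8.1 -2 0 0 0 1; 0.2 8.1 -6 0 0 0 1; 0.2 8.1 -10 0 0 0 1; 0.2 8.1 -13 0 0 0 1; 0.2 8.1 -13 0 0 0 1; 0.2 8.1 -13 0 0 0 1",
)

```text
time_s: 30.35
tool_pos: [0.6266, -0.2284, 0.1273]
eef_rot: [[0.003, 0.995, 0.102], [-0.001, 0.102, -0.995], [-1.0, 0.002, 0.001]]
contact_force: [1.0, 0.7, -1.6]
width: 0.0543
```

```bash
python3 cap.py w17 wrist
```

```text
t 30.35 tcp [ 0.6266 -0.2284  0.1273] yaw 5.84 w 0.0543 F [ 1.   0.7 -1.6] down [ 0.0025 -0.0012 -1.    ] tips 0.022
```

View pics/w17.png

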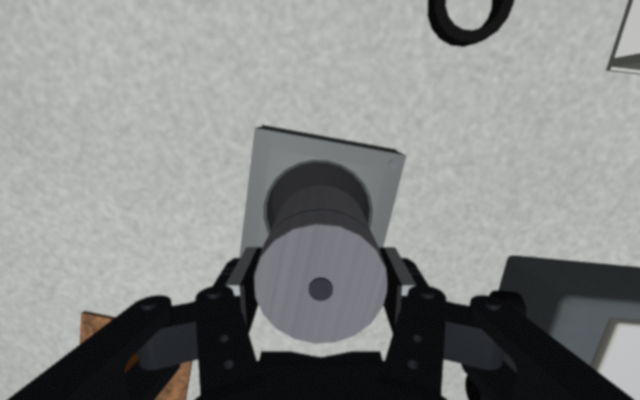

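The round can is centred over its well (hole centre u≈318, can u≈320). Lowering from 0.127 to about 0.0725.

Request:
jog_arm(
  increments="0 0 -1.5 0 0 0 1; 0 0 -3 0 0 0 1; 0 0 -4.3 0 0 0 1; 0 0 -5 0 0 0 1; 0 0 -5.3 0 0 0 1; 0 0 -5.4 0 0 0 1; 0 0 -5.4 0 0 0 1; 0 0 -5.4 0 0 0 1",
)

```text
time_s: 31.4
tool_pos: [0.6256, -0.2277, 0.0728]
eef_rot: [[-0.001, 0.995, 0.102], [0.0, 0.102, -0.995], [-1.0, -0.001, -0.0]]
contact_force: [-6.3, 2.9, 7.9]
width: 0.0541
```

Request:
jog_arm(
  increments="0 0 0.1 0 0 0 1; 0 0 0.1 0 0 0 0; 0 0 0.1 0 0 0 -0.6; 0 0 0.1 0 0 0 -1; 0 0 0.1 0 0 0 -1; 0 0 0.1 0 0 0 -1; 0 0 2 0 0 0 -1; 0 0 6 0 0 0 -1; 0 0 11 0 0 0 -1; 0 0 16 0 0 0 -1; 0 0 19 0 0 0 -1; 0 0 19 0 0 0 -1",
)

```text
time_s: 32.9
tool_pos: [0.6271, -0.2284, 0.2661]
eef_rot: [[0.007, 0.995, 0.102], [-0.004, 0.102, -0.995], [-1.0, 0.007, 0.004]]
contact_force: [0.6, 0.1, -0.6]
width: 0.0856
```

```bash
python3 cap.py w18 wrist; python3 - <<'E'
from h import *
c,s=pickle.load(open("w18.pkl","rb"))
blobs("can",c,s,(200,440,0,280),.065,.085,300)
blobs("blk",c,s,(200,440,0,260),.03,.042,300)
E
```

```text
t 32.9 tcp [ 0.6271 -0.2284  0.2661] yaw 5.85 w 0.0856 F [ 0.6  0.1 -0.6] down [ 0.0072 -0.0035 -1.    ] tips 0.022
can 2454 z0.0764 rect [ 627.6 -226.2   54.4   55.2    5.7] circ [ 627.5 -226.5   28.2]
blk 4730 z0.0364 rect [ 626.2 -226.1  100.3  100.    85.6] circ [ 626.2 -225.6   70.1]
```

View pics/w18.png

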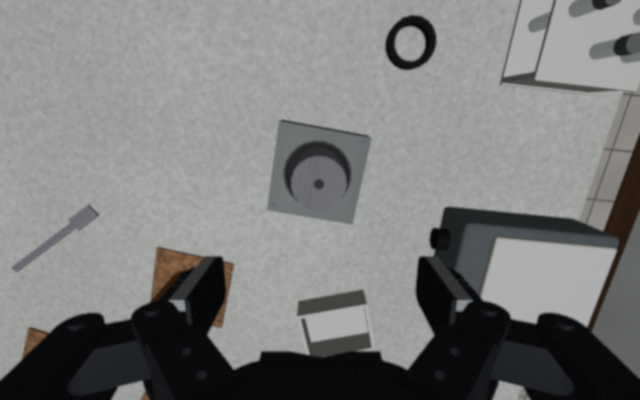

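All three cans are seated. Now back to the bottle on the mat.

Request:
jog_arm(
  increments="-2 -2 1 0 0 0 -1; -6 -6 1 0 0 -0.034 -1; -10 -11 1 0 0 -0.034 -1; -13.5 -15 1 0 0 -0.034 -1; -15.4 -17.6 1 0 0 -0.034 -1; -15.4 -17.6 1 0 0 -0.034 -1; -15.4 -17.6 1 0 0 -0.034 -1; -15.4 -17.6 1 0 0 -0.034 -1",
)

```text
time_s: 33.95
tool_pos: [0.4729, -0.4027, 0.2709]
eef_rot: [[-0.0, 0.998, 0.07], [0.001, 0.07, -0.998], [-1.0, -0.0, -0.001]]
contact_force: [0.5, -0.1, 0.7]
width: 0.0857
```

```bash
python3 cap.py w19 wrist; python3 - <<'E'
from h import *
c,s=pickle.load(open("w19.pkl","rb"))
blobs("cap",c,s,(200,440,0,280),.126,.138,300)
E
```

```text
t 33.95 tcp [ 0.4729 -0.4027  0.2709] yaw 4.0 w 0.0857 F [ 0.5 -0.1  0.7] down [-3.e-04  8.e-04 -1.e+00] tips 0.022
cap 1555 z0.1324 rect [ 472.8 -400.9   36.7   37.8    4. ] circ [ 472.5 -401.1   19.3]
```

View pics/w19.png

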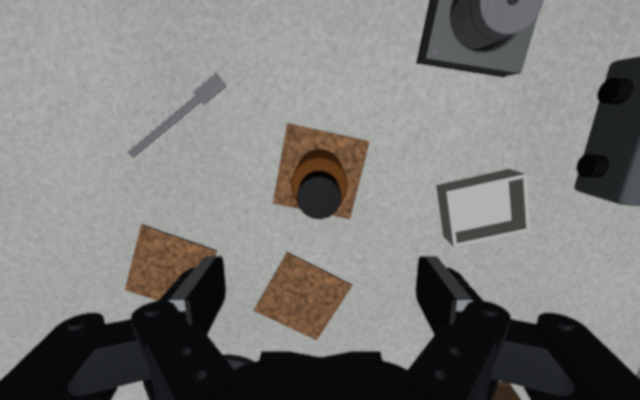

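Request:
jog_arm(
  increments="0 -0.1 -5 0 0 0 -1; 0 -0.1 -10 0 0 0 -1; 0 -0.1 -13 0 0 0 -1; 0 -0.1 -14.5 0 0 0 -1; 0 -0.1 -14.5 0 0 0 -1; 0 -0.1 -14.5 0 0 0 0; 0 -0.1 -14.5 0 0 0 1; 0 -0.1 -14.5 0 0 0 1; 0 -0.1 -14.5 0 0 0 1; 0 -0.1 -14.5 0 0 0 1; 0 -0.1 -14.5 0 0 0 1",
)

```text
time_s: 35.38
tool_pos: [0.4723, -0.4054, 0.1277]
eef_rot: [[0.001, 0.998, 0.068], [-0.002, 0.068, -0.998], [-1.0, 0.001, 0.002]]
contact_force: [-1.3, -0.2, 5.2]
width: 0.036
```

Request:
jog_arm(
  increments="0 0 2 0 0 0 1; 0 0 6 0 0 0 1; 0 0 10 0 0 0 1; 0.1 2 12 0 0 0 1; 0.2 6 12 0 0 0 1; 0.3 11 12 0 0 0 1; 0.4 16 12 0 0 0 1; 0.4 21 12 0 0 0 1; 0.5 26 12 0 0 0 1; 0.6 31 12 0 0 0 1; 0.6 35 12 0 0 0 1; 0.6 38 12 0 0 0 1",
)

```text
time_s: 36.88
tool_pos: [0.4765, -0.0221, 0.2454]
eef_rot: [[-0.002, 0.998, 0.07], [0.001, 0.07, -0.998], [-1.0, -0.002, -0.001]]
contact_force: [1.2, -0.9, -3.7]
width: 0.0368
```

Request:
jog_arm(
  increments="0 2 0 0 0 0 1; 0 3.2 0 0 0 0 1; 0 3.6 -3 0 0 0 1; 0 3.6 -7 0 0 0 1; 0 3.6 -9 0 0 0 1; 0 3.6 -10 0 0 0 1; 0 3.6 -10 0 0 0 1; 0 3.6 -10 0 0 0 1",
)

```text
time_s: 37.88
tool_pos: [0.4786, 0.0109, 0.1472]
eef_rot: [[0.002, 0.998, 0.068], [-0.0, 0.068, -0.998], [-1.0, 0.002, 0.0]]
contact_force: [-0.4, -0.1, -4.5]
width: 0.0363
```

```bash
python3 cap.py w20 wrist; python3 cap.py s20 side; python3 -c "
import cv2;i=cv2.imread('pics/s20.png');cv2.imwrite('pics/s20z.png',cv2.resize(i[140:290,200:400],None,fx=4,fy=4))"
```

```text
t 37.875 tcp [0.4786 0.0109 0.1472] yaw 3.89 w 0.0363 F [-0.4 -0.1 -4.5] down [ 1.7e-03 -2.0e-04 -1.0e+00] tips 0.022
t 37.925 tcp [0.4786 0.0109 0.1472] yaw 3.89 w 0.0365 F [ 0.9 -0.8 -3.6] down [ 2.e-03 -3.e-04 -1.e+00] tips 0.022
```

View pics/w20.png

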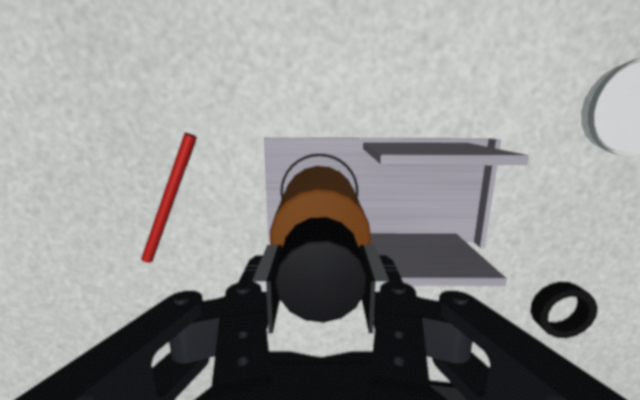

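View pics/s20z.png

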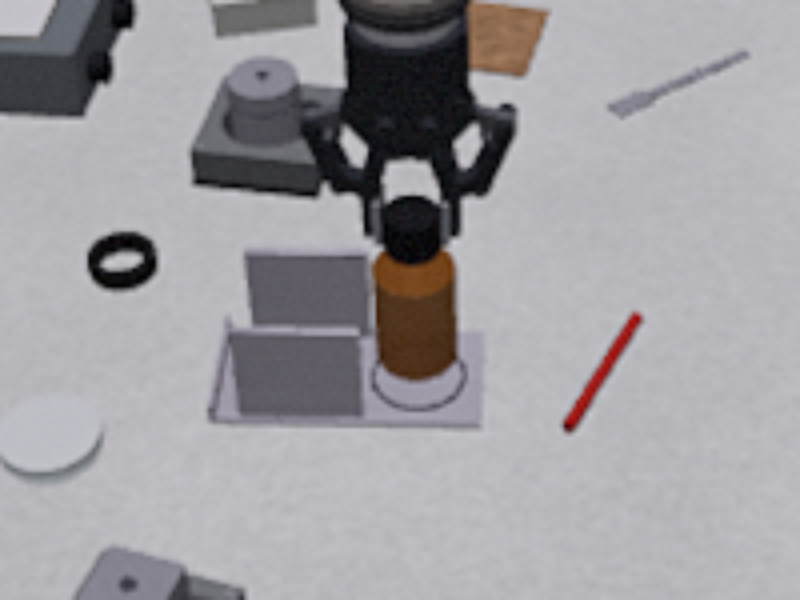

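The bottle is about 2 cm above its ring, with the ring showing around it, and all looks in line. Lowering.

Request:
jog_arm(
  increments="0 0 -1 0 0 0 1; 0 0 -1.6 0 0 0 1; 0 0 -1.9 0 0 0 1; 0 0 -2 0 0 0 1; 0 0 -2 0 0 0 1; 0 0 -2 0 0 0 1",
)

```text
time_s: 38.72
tool_pos: [0.4777, 0.0111, 0.1277]
eef_rot: [[0.0, 0.998, 0.068], [-0.0, 0.068, -0.998], [-1.0, 0.0, 0.0]]
contact_force: [-5.7, 0.9, 14.4]
width: 0.0364
```

Request:
jog_arm(
  increments="0 0 0.1 0 0 0 1; 0 0 0.1 0 0 0 1; 0 0 0.1 0 0 0 1",
)

```text
time_s: 39.1
tool_pos: [0.4779, 0.0111, 0.1277]
eef_rot: [[-0.0, 0.998, 0.068], [-0.0, 0.068, -0.998], [-1.0, -0.0, -0.0]]
contact_force: [-3.9, -0.5, 6.8]
width: 0.0362
```

Request:
jog_arm(
  increments="0 0 0.1 0 0 0 1; 0 0 0.1 0 0 0 0; 0 0 0.1 0 0 0 -0.6; 0 0 0.1 0 0 0 -1; 0 0 0.1 0 0 0 -1; 0 0 0.1 0 0 0 -1; 0 0 2 0 0 0 -1; 0 0 6 0 0 0 -1; 0 0 11 0 0 0 -1; 0 0 15 0 0 0 -1; 0 0 15 0 0 0 -1; 0 0 15 0 0 0 -1",
)

```text
time_s: 40.6
tool_pos: [0.4776, 0.0111, 0.2766]
eef_rot: [[-0.001, 0.998, 0.068], [0.0, 0.068, -0.998], [-1.0, -0.001, -0.0]]
contact_force: [-0.5, -0.7, -0.8]
width: 0.0849
```

```bash
python3 cap.py w21 wrist; python3 - <<'E'
from h import *
c,s=pickle.load(open("w21.pkl","rb"))
r=(200,460,80,280)
blobs("cap",c,s,r,.126,.138)
blobs("walls",c,s,r,.08,.09)
g=cv2.cvtColor(c["image"],cv2.COLOR_RGB2GRAY)
cv2.imwrite("pics/w21z.png",cv2.resize(c["image"][100:240,240:450,::-1],None,fx=3.8,fy=3.8,interpolation=2))
E
```

```text
t 40.6 tcp [0.4776 0.0111 0.2766] yaw 3.9 w 0.0849 F [-0.5 -0.7 -0.8] down [-1.1e-03  1.0e-04 -1.0e+00] tips 0.022
cap 1509 z0.1324 rect [478.5  15.4  36.6  37.5   3.9] circ [478.5  15.2  19.1]
walls 616 z0.0843 rect [553.1  60.   85.    5.7   3.9] circ [553.1  60.   42.5]
walls 473 z0.0870 rect [478.1  20.4  54.3  44.7   3.9] circ [478.5  15.4  27.7]
walls 571 z0.0842 rect [558.3 -17.4  84.3   6.5   3.9] circ [558.3 -17.4  42.3]
```

View pics/w21z.png

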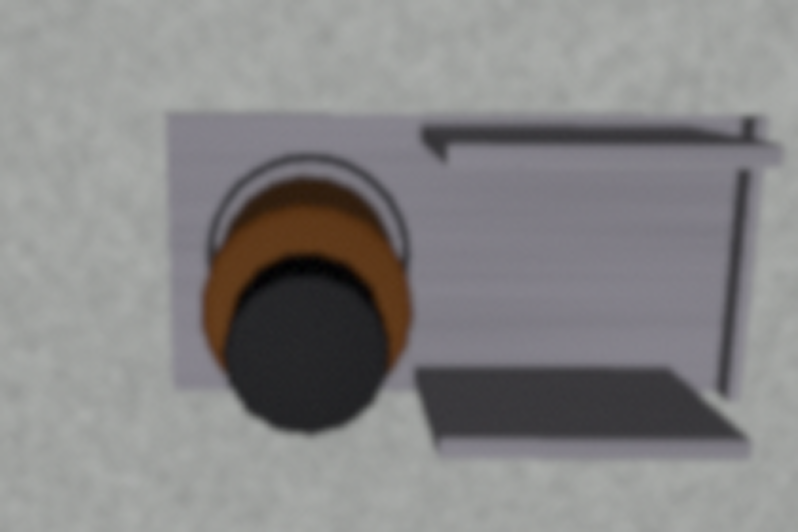

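The bottle is at (478.5,15.3) and the ring at (478.4,15.3), upright. One last overview from the top camera before handing in.

```bash
python3 cap.py t22 top; python3 cap.py s22 side
```

```text
t 40.65 tcp [0.4774 0.0111 0.2761] yaw 3.89 w 0.0857 F [ 0.  -0.3 -0.8] down [-2.3e-03  3.0e-04 -1.0e+00] tips 0.022
t 40.7 tcp [0.4774 0.0111 0.2759] yaw 3.89 w 0.0853 F [-0.5  0.2  0.4] down [-2.8e-03  4.0e-04 -1.0e+00] tips 0.022
```

View pics/s22.png

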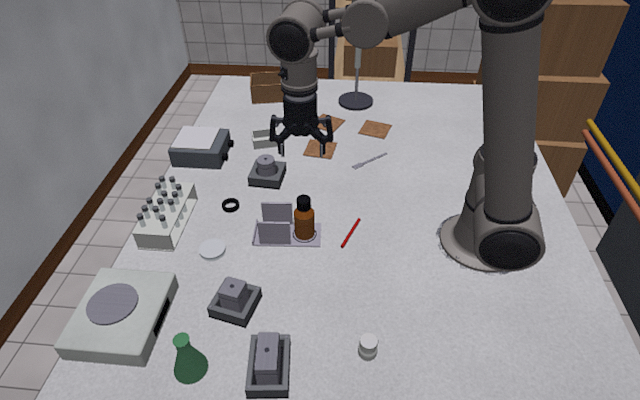

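View pics/t22.png

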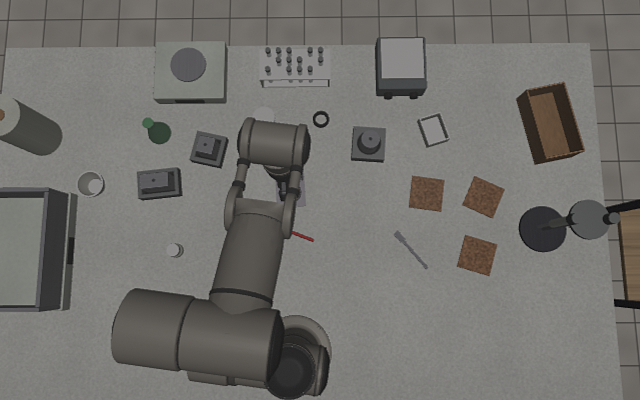

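The side view shows the three cans in their wells at (265,163), (233,292) and (267,350), and the bottle upright on its ring at (304,218). The gripper is open and clear of everything.

```bash
python3 -c "
from cell import ctrl
print(ctrl.finish_job())"
```

```text
the job is handed in; nothing more can be done
None
```

The job is handed in. All three canisters are in their matching wells and the bottle is back on its ring. The robot clock read 40.7 s at my last reading, well under the 120 s limit.

**Order:** I stood the bottle on the leftmost cork mat, then placed the square, oblong and round canisters. The bottle went back last.

**Canisters:** Each lid measured 76 mm above the bench, which means the canister is sitting flat on its well floor. The centres are within 0.2 mm (oblong), 0.7 mm (square) and 1.5 mm (round) of their wells. Yaw matches within 0.3° for the square and oblong.

**Bottle:** It is upright, about 0.1 mm from the ring centre measured earlier with the same wrist camera.

**Robot:** The gripper is open and clear of everything. The largest contact force I read was about 14 N, while setting the bottle down; I eased it to about 7 N before letting go.

**Disagreement:** The top and wrist cameras differed by 2–5 mm in y. I worked from the wrist camera for both picking and placing so the error would cancel. The distances above are therefore wrist-camera readings, so the bottle's offset from the ring centre could be out by more than 0.1 mm in absolute terms. No check failed.

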